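# Clear the torque station with the drive stopped

## Robot

A 6-joint arm with a two-finger parallel gripper is mounted at the origin on the work surface. World frame = base frame: x ahead of the robot, y to its left, z up, the work surface at z = 0. Lengths are in m, angles in rad, forces in N, time in s.
With the tool pointing down it reaches from about 0.325 to 0.775 m from the base axis. Payload 5.5 kg.
Tool frame: the origin (TCP) lies between the finger pads; the fingertips stand 8 mm ahead of it and the grasp point (between the pads) lies 11 mm behind it (tcp_to_tips is the distance from the TCP to the fingertips, in m); z points along the fingers, y is the line along which they close (so a half turn about z gives the same grasp; the last joint's range is limited). The gripper opens to 88 mm and grips with 3 to 60 N. Pads are 20 mm wide; open, the fingers measure 115 mm over their backs; the gripper's body (75 mm by 178 mm) begins 61 mm behind the grasp point.
Start: joints at [1.124, 0.091, 1.231, -0, 1.82, -0.057], TCP at [0.228, 0.555, 0.231] pointing down, gripper open.
Joint ranges: [-2.87, 2.87], [-0.86, 2.18], [0.17, 2.46], [-1.51, 4.65], [0.06, 2.69], [-2.65, 2.65]. Speed limits (rad/s): [2.57, 2.57, 3.01, 3.14, 3.14, 3.14].

## Interface

Orientations are given as a unit quaternion [w, x, y, z].
In Python, from bench import * gives the robot as it stands. Calls block until the motion is done:
- move_to(position, orientation): joint-space move of the TCP to a pose.
- move_l(position, speed=0.15, orientation=None): straight line of the TCP; orientation=None keeps the orientation; speed is the mean speed in m/s.
- movej(angles): joint-space move.
- gripper_open() and close(): open the fingers fully, or close them until they stop; the grip force is fixed at half the most.
- hold(seconds).
- inverse_kinematics(position, orientation): joint angles nearest the present ones, or None.
- state(): the state.
- get_image(name): name is "scene" or "top"; returns a dict with "frame" (384x512x3 uint8, blue, green, red), "depth" (384x512 float32, m along the optical axis (not along the pixel's ray), 0 where there is no reading), "camera_matrix" (3x3 intrinsics, pixels), "view" (4x4, takes a point from world to camera coordinates). Camera axes: x right, y up, looking along -z (the intrinsics and any distortion apply to the point x, -y, -z); pixel columns grow to the right and rows downward; lengths in m; the calibration is good to about 2 mm. A picture is of the moment at which its call begins.
A pose or a line that the arm cannot do raises IKError and nothing moves.
- job_done(): hands the job in; it is judged then, once.
The state is a dict: "time": time; "joint_pos": joint angles; "dq": joint speeds; "joint_torque": joint torques, N m; "ee_pos": TCP position; "ee_rot": TCP orientation; "ft_force": force on the tool from outside, world axes, zero at the start; "moment": the same for the moment, N m; "finger_gap": finger opening in m; "finger_force": force on a finger pad.
Only numpy, scipy, OpenCV 4.12 (cv2) and the standard library are available. Lean on these libraries where they do the work, as an engineer would, in place of code of your own. Each camera call takes 0.05 s, during which the arm holds its last target. There are 200 camera calls.

## Task

Push in the red mushroom stop so that it latches and the torque rig's drive is dead. With the stop still in, clear the plate: nest all the aluminium cups upright into one stack in the gray anvil nest, and put both dark spline adapters in the blue tray. Then twist the stop head clockwise until it pops back up, and leave everything at rest; do not disturb the mallet head or the hex key.

Things in the scene. Friction and masses are not known exactly. Their poses are not given: they have to be found in the camera images.
- stopbox: fixed yellow stop box, 86 x 86 mm, 55 mm tall; origin at the centre of its underside, z up. The red mushroom stop stands in the middle of its top
- stop_top (a point): centre of the top face of the red mushroom head, z up (turns with the head). Head: flat round cap 40 mm diameter, 17 mm thick with three white arrows on top, on a thin stem; its underside is 17 mm above the box top when up and 9 mm when latched down (top face 89 mm and 81 mm above the plate)
- stop (a joint): how far the mushroom is pushed in, m: 0 = up, 0.008 = fully in. It takes about 3 to 4 N, snaps over past half way and stays in by itself
- stop_head (a joint): how far the mushroom head is twisted, rad: 0 = rest, grows clockwise seen from above, up to 0.9. With the stop in, the twist lifts the head (cam) and it pops up at about 0.45 to 0.5 rad, rising 8 mm altogether; when let go the head springs back to 0. Only the twist is to be used to bring it up
- nest: gray steel anvil nest fixed to the plate: an open round socket with the same inside as a cup, 56 mm tall, rim 67 mm outside and 57 mm inside diameter, inner floor 22 mm above the plate, on a round foot 84 mm diameter and 6 mm thick. The first cup nests in it 22 mm above the plate. Origin at its centre, on the plate, z up
- tray: fixed open blue plastic tray, outside 120 mm (x) by 130 mm (y), 30 mm tall, walls and floor 5 mm; origin at the centre of its underside
- cup1: bare aluminium parts cup, open top, standing upright; 3 to 5 alike cups present. 56 mm tall, outside diameter 36 mm at the foot, 50 mm at 34 mm height, then a shoulder to 60 mm at 41 mm and 62 mm at the rim (grip this top 15 mm from outside). Wall 2.5 mm, inner floor 22 mm above the underside, so a nested cup sits 22 mm above the one below. Origin: centre of the underside, z up through the mouth
- cup2: bare aluminium parts cup, open top, standing upright; 3 to 5 alike cups present. 56 mm tall, outside diameter 36 mm at the foot, 50 mm at 34 mm height, then a shoulder to 60 mm at 41 mm and 62 mm at the rim (grip this top 15 mm from outside). Wall 2.5 mm, inner floor 22 mm above the underside, so a nested cup sits 22 mm above the one below. Origin: centre of the underside, z up through the mouth
- cup3: bare aluminium parts cup, open top, standing upright; 3 to 5 alike cups present. 56 mm tall, outside diameter 36 mm at the foot, 50 mm at 34 mm height, then a shoulder to 60 mm at 41 mm and 62 mm at the rim (grip this top 15 mm from outside). Wall 2.5 mm, inner floor 22 mm above the underside, so a nested cup sits 22 mm above the one below. Origin: centre of the underside, z up through the mouth
- cup4: bare aluminium parts cup, open top, standing upright; 3 to 5 alike cups present. 56 mm tall, outside diameter 36 mm at the foot, 50 mm at 34 mm height, then a shoulder to 60 mm at 41 mm and 62 mm at the rim (grip this top 15 mm from outside). Wall 2.5 mm, inner floor 22 mm above the underside, so a nested cup sits 22 mm above the one below. Origin: centre of the underside, z up through the mouth
- cup5: bare aluminium parts cup, open top, standing upright; 3 to 5 alike cups present. 56 mm tall, outside diameter 36 mm at the foot, 50 mm at 34 mm height, then a shoulder to 60 mm at 41 mm and 62 mm at the rim (grip this top 15 mm from outside). Wall 2.5 mm, inner floor 22 mm above the underside, so a nested cup sits 22 mm above the one below. Origin: centre of the underside, z up through the mouth
- adapter1: dark steel spline adapter, standing on its wide end at the start: flange 32 mm diameter and 24 mm tall, then a splined neck 21 mm diameter up to 56 mm; 0.2 kg. Origin: centre of the flange's underside, z along the neck
- adapter2: dark steel spline adapter, standing on its wide end at the start: flange 32 mm diameter and 24 mm tall, then a splined neck 21 mm diameter up to 56 mm; 0.2 kg. Origin: centre of the flange's underside, z along the neck
- adapter1_mid (a point): middle of adapter1, on its axis, 26 mm above its origin
- adapter2_mid (a point): middle of adapter2, on its axis, 26 mm above its origin
- mallet_head: bystander: copper-faced mallet head lying on its side, 86 mm long (x), 36 mm diameter; origin at the middle, on the plate
- hex_key: bystander: bright zinc hex key lying flat, long arm 110 mm (x), short arm 34 mm, 8 mm thick; origin at the middle of the long arm, on the plate

How it is judged:
On the way, in this order (a step that is already met when the one before it is completed fails the run):
1. the mushroom stop is pushed in and stays latched (value of joint stop above 0.006 m), for 0.3 s.
2. with the stop in, all cups are nested in one stack in the gray nest and both adapters lie or stand in the tray (value of joint stop above 0.006 m and horizontal distance between each of cup1, cup2, cup3, cup4, cup5 and nest below 0.012 m and angle between each of cup1, cup2, cup3, cup4, cup5's own z axis and vertical below 0.15 rad and ((horizontal distance between cup1 and cup2 below 0.006 m and z of cup1 in the frame of cup2 between 0.018 and 0.0265 m) or (horizontal distance between cup1 and cup3 below 0.006 m and z of cup1 in the frame of cup3 between 0.018 and 0.0265 m) or (horizontal distance between cup1 and cup4 below 0.006 m and z of cup1 in the frame of cup4 between 0.018 and 0.0265 m) or (horizontal distance between cup1 and cup5 below 0.006 m and z of cup1 in the frame of cup5 between 0.018 and 0.0265 m) or (horizontal distance between cup1 and nest below 0.006 m and z of cup1 in the frame of nest between 0.018 and 0.0265 m)) and ((horizontal distance between cup2 and cup1 below 0.006 m and z of cup2 in the frame of cup1 between 0.018 and 0.0265 m) or (horizontal distance between cup2 and cup3 below 0.006 m and z of cup2 in the frame of cup3 between 0.018 and 0.0265 m) or (horizontal distance between cup2 and cup4 below 0.006 m and z of cup2 in the frame of cup4 between 0.018 and 0.0265 m) or (horizontal distance between cup2 and cup5 below 0.006 m and z of cup2 in the frame of cup5 between 0.018 and 0.0265 m) or (horizontal distance between cup2 and nest below 0.006 m and z of cup2 in the frame of nest between 0.018 and 0.0265 m)) and ((horizontal distance between cup3 and cup1 below 0.006 m and z of cup3 in the frame of cup1 between 0.018 and 0.0265 m) or (horizontal distance between cup3 and cup2 below 0.006 m and z of cup3 in the frame of cup2 between 0.018 and 0.0265 m) or (horizontal distance between cup3 and cup4 below 0.006 m and z of cup3 in the frame of cup4 between 0.018 and 0.0265 m) or (horizontal distance between cup3 and cup5 below 0.006 m and z of cup3 in the frame of cup5 between 0.018 and 0.0265 m) or (horizontal distance between cup3 and nest below 0.006 m and z of cup3 in the frame of nest between 0.018 and 0.0265 m)) and ((horizontal distance between cup4 and cup1 below 0.006 m and z of cup4 in the frame of cup1 between 0.018 and 0.0265 m) or (horizontal distance between cup4 and cup2 below 0.006 m and z of cup4 in the frame of cup2 between 0.018 and 0.0265 m) or (horizontal distance between cup4 and cup3 below 0.006 m and z of cup4 in the frame of cup3 between 0.018 and 0.0265 m) or (horizontal distance between cup4 and cup5 below 0.006 m and z of cup4 in the frame of cup5 between 0.018 and 0.0265 m) or (horizontal distance between cup4 and nest below 0.006 m and z of cup4 in the frame of nest between 0.018 and 0.0265 m)) and ((horizontal distance between cup5 and cup1 below 0.006 m and z of cup5 in the frame of cup1 between 0.018 and 0.0265 m) or (horizontal distance between cup5 and cup2 below 0.006 m and z of cup5 in the frame of cup2 between 0.018 and 0.0265 m) or (horizontal distance between cup5 and cup3 below 0.006 m and z of cup5 in the frame of cup3 between 0.018 and 0.0265 m) or (horizontal distance between cup5 and cup4 below 0.006 m and z of cup5 in the frame of cup4 between 0.018 and 0.0265 m) or (horizontal distance between cup5 and nest below 0.006 m and z of cup5 in the frame of nest between 0.018 and 0.0265 m)) and x of adapter1_mid in the frame of tray between -0.055 and 0.055 m and y of adapter1_mid in the frame of tray between -0.06 and 0.06 m and z of each of adapter1_mid, adapter2_mid in the frame of tray below 0.045 m and x of adapter2_mid in the frame of tray between -0.055 and 0.055 m and y of adapter2_mid in the frame of tray between -0.06 and 0.06 m), for 0.3 s.
3. the stop head is twisted clockwise (value of joint stop_head above 0.35 rad), for 0.05 s.
At the end, for the whole second after the job is handed in: stop up (within 2 mm); all present cups upright (0.15 rad) in one stack in the gray nest, each fully seated in the cup (or the nest) below: 22 mm higher within about 4 mm and off-centre less than 6 mm; axis within 12 mm of the nest's; both adapters inside the tray, lying or standing; all at rest (value of joint stop below 0.002 m and horizontal distance between each of cup1, cup2, cup3, cup4, cup5 and nest below 0.012 m and angle between each of cup1, cup2, cup3, cup4, cup5's own z axis and vertical below 0.15 rad and ((horizontal distance between cup1 and cup2 below 0.006 m and z of cup1 in the frame of cup2 between 0.018 and 0.0265 m) or (horizontal distance between cup1 and cup3 below 0.006 m and z of cup1 in the frame of cup3 between 0.018 and 0.0265 m) or (horizontal distance between cup1 and cup4 below 0.006 m and z of cup1 in the frame of cup4 between 0.018 and 0.0265 m) or (horizontal distance between cup1 and cup5 below 0.006 m and z of cup1 in the frame of cup5 between 0.018 and 0.0265 m) or (horizontal distance between cup1 and nest below 0.006 m and z of cup1 in the frame of nest between 0.018 and 0.0265 m)) and ((horizontal distance between cup2 and cup1 below 0.006 m and z of cup2 in the frame of cup1 between 0.018 and 0.0265 m) or (horizontal distance between cup2 and cup3 below 0.006 m and z of cup2 in the frame of cup3 between 0.018 and 0.0265 m) or (horizontal distance between cup2 and cup4 below 0.006 m and z of cup2 in the frame of cup4 between 0.018 and 0.0265 m) or (horizontal distance between cup2 and cup5 below 0.006 m and z of cup2 in the frame of cup5 between 0.018 and 0.0265 m) or (horizontal distance between cup2 and nest below 0.006 m and z of cup2 in the frame of nest between 0.018 and 0.0265 m)) and ((horizontal distance between cup3 and cup1 below 0.006 m and z of cup3 in the frame of cup1 between 0.018 and 0.0265 m) or (horizontal distance between cup3 and cup2 below 0.006 m and z of cup3 in the frame of cup2 between 0.018 and 0.0265 m) or (horizontal distance between cup3 and cup4 below 0.006 m and z of cup3 in the frame of cup4 between 0.018 and 0.0265 m) or (horizontal distance between cup3 and cup5 below 0.006 m and z of cup3 in the frame of cup5 between 0.018 and 0.0265 m) or (horizontal distance between cup3 and nest below 0.006 m and z of cup3 in the frame of nest between 0.018 and 0.0265 m)) and ((horizontal distance between cup4 and cup1 below 0.006 m and z of cup4 in the frame of cup1 between 0.018 and 0.0265 m) or (horizontal distance between cup4 and cup2 below 0.006 m and z of cup4 in the frame of cup2 between 0.018 and 0.0265 m) or (horizontal distance between cup4 and cup3 below 0.006 m and z of cup4 in the frame of cup3 between 0.018 and 0.0265 m) or (horizontal distance between cup4 and cup5 below 0.006 m and z of cup4 in the frame of cup5 between 0.018 and 0.0265 m) or (horizontal distance between cup4 and nest below 0.006 m and z of cup4 in the frame of nest between 0.018 and 0.0265 m)) and ((horizontal distance between cup5 and cup1 below 0.006 m and z of cup5 in the frame of cup1 between 0.018 and 0.0265 m) or (horizontal distance between cup5 and cup2 below 0.006 m and z of cup5 in the frame of cup2 between 0.018 and 0.0265 m) or (horizontal distance between cup5 and cup3 below 0.006 m and z of cup5 in the frame of cup3 between 0.018 and 0.0265 m) or (horizontal distance between cup5 and cup4 below 0.006 m and z of cup5 in the frame of cup4 between 0.018 and 0.0265 m) or (horizontal distance between cup5 and nest below 0.006 m and z of cup5 in the frame of nest between 0.018 and 0.0265 m)) and x of adapter1_mid in the frame of tray between -0.055 and 0.055 m and y of adapter1_mid in the frame of tray between -0.06 and 0.06 m and z of each of adapter1_mid, adapter2_mid in the frame of tray below 0.045 m and x of adapter2_mid in the frame of tray between -0.055 and 0.055 m and y of adapter2_mid in the frame of tray between -0.06 and 0.06 m and linear speed of each of cup1, cup2, cup3, cup4, cup5, adapter1, adapter2 below 0.03 m/s); the robot touches nothing.
It fails at once if the mallet head is disturbed (moved more than 25 mm) (distance of mallet_head from where it was at the start of the episode above 0.025 m).
It fails at once if the hex key is disturbed (moved more than 25 mm) (distance of hex_key from where it was at the start of the episode above 0.025 m).
Of cup1, cup2, cup3, cup4, cup5 only 3 to 5 are there at a start; the rules pass over those that are not, and their reading is None.
At some moment in a run one of cup1, cup2, cup3, cup4, cup5, adapter1, adapter2 may be knocked a few centimetres aside while the robot is not near it.
It also fails if it takes over 210 s, if anything falls off the work surface, if the arm or the gripper's body presses on something with over 40 N, if the wrist force passes 120 N, or if a joint passes its speed limit or range.

## Working session

There is one attempt and no reset: what is moved stays moved. The work goes in short steps, each a Python script; the robot and the scene stay as the last script left them, time stands still between calls to the robot, and variables do not carry over. Pictures are saved under pics/ and viewed, at most 14 in all, crops included, and the job is handed in when it is done.

```bash
mkdir -p pics; ls
cat > h.py <<'E'
from bench import *
import numpy as np, cv2
def deproj(im):
    K=im["camera_matrix"];d=im["depth"];h,w=d.shape
    u,v=np.meshgrid(np.arange(w),np.arange(h))
    x=(u-K[0,2])/K[0,0]*d;y=(v-K[1,2])/K[1,1]*d
    P=np.stack([x,-y,-d,np.ones_like(d)],-1)
    W=P@np.linalg.inv(im["view"]).T
    return W[...,:3]
E
python3 - <<'E'
from h import *
s=state();print(s)
for n in("scene","top"):
    im=get_image(n);cv2.imwrite(f"pics/{n}0.png",im["frame"]);print(n,im["camera_matrix"].round(1).tolist(),im["view"].round(3).tolist(),[k for k in im],(im["depth"]==0).mean())
    np.savez(f"{n}0.npz",**{k:v for k,v in im.items()})
E
```

```text
pics
{'time': 0.0, 'joint_pos': array([ 1.12432363e+00,  9.18878850e-02,  1.23185751e+00, -1.26616349e-05,
        1.81979710e+00, -5.67074726e-02]), 'dq': array([-2.10174736e-03,  4.69524688e-04, -1.47463912e-03,  9.42142541e-04,
       -2.29627224e-05,  7.55327465e-04]), 'joint_torque': array([-7.67664351e-04, -4.46447039e+01, -4.06450725e+01,  6.98096096e-02,
        2.89679901e-02, -1.63253621e-04]), 'ee_pos': array([0.22787444, 0.55474854, 0.22950551]), 'ee_rot': array([-2.36756865e-04,  1.93652806e-01,  9.81069641e-01, -9.45755036e-04]), 'ft_force': array([-0.36713097, -0.23782933, -0.60176228]), 'moment': array([-0.00426337,  0.01512356,  0.00479469]), 'finger_force': 0.0, 'finger_gap': 0.08782607902818124}
scene [[415.7, 0.0, 255.5], [0.0, 415.7, 197.1], [0.0, 0.0, 1.0]] [[0.448, 0.894, 0.022, -0.268], [-0.599, 0.282, 0.749, 0.285], [0.664, -0.349, 0.662, -1.389], [0.0, 0.0, 0.0, 1.0]] ['frame', 'depth', 'camera_matrix', 'view'] 0.004119873046875
top [[478.7, 0.0, 248.4], [0.0, 478.7, 198.1], [0.0, 0.0, 1.0]] [[0.013, -1.0, 0.004, -0.018], [0.98, 0.014, 0.2, -0.592], [-0.2, 0.001, 0.98, -1.222], [0.0, 0.0, 0.0, 1.0]] ['frame', 'depth', 'camera_matrix', 'view'] 0.004140218098958333
```

View pics/top0.png

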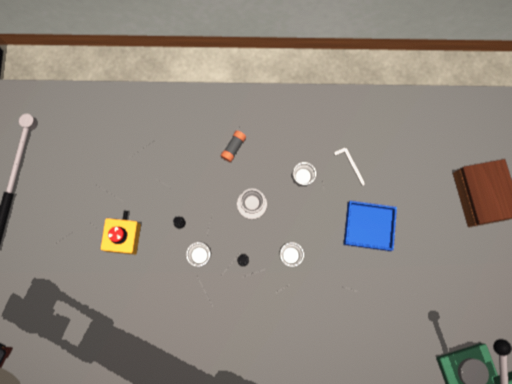

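View pics/scene0.png

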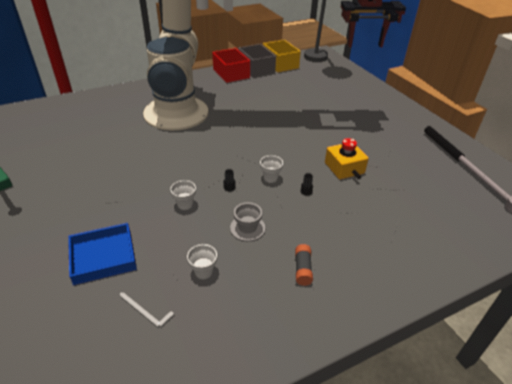

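The top view shows three cups at (304,174), (198,254) and (292,254), and the nest at (252,203). The adapters are at (179,222) and (243,260), the stop at (117,235), the tray at (371,226), the mallet at (234,146) and the hex key at (350,167). The scene view agrees with this. Next I'll measure from the depth in both views.

```bash
cat >> h.py <<'E'
def blobs(im,zmin=.012,zmax=.2,show=True):
    W=deproj(im);z=W[...,2]
    m=((z>zmin)&(z<zmax)&(W[...,0]>.2)&(W[...,0]<.85)&(abs(W[...,1])<.55)&(im["depth"]>0)).astype(np.uint8)
    n,l,st,_=cv2.connectedComponentsWithStats(m)
    out=[]
    for i in range(1,n):
        if st[i,4]<25: continue
        k=l==i;p=W[k];zt=np.percentile(p[:,2],97)
        t=p[p[:,2]>zt-.006]
        (cx,cy),(a,b),ang=cv2.minAreaRect(t[:,:2].astype(np.float32)*1000)
        out.append((cx/1000,cy/1000,zt,a,b,ang,im["frame"][k].mean(0).astype(int)))
        if show: print("c=(%.4f,%.4f) ztop=%.4f size %.0fx%.0f ang%.0f"%out[-1][:6],out[-1][6],"px",st[i,:5])
    return out
E
python3 - <<'E'
from h import *
for n in("top","scene"):
    im=dict(np.load(f"{n}0.npz"));W=deproj(im)
    z=W[...,2];print(n,"plate z",np.median(z[abs(z)<.01]),z[abs(z)<.008].std());blobs(im)
E
```

```text
top plate z -0.0006553617608566764 0.002707871588425265
c=(0.7471,0.0338) ztop=0.0369 size 27x86 ang61 [ 90 109 152] px [221 131  25  31 365]
c=(0.6635,-0.1603) ztop=0.0571 size 61x60 ang86 [215 220 224] px [293 163  23  23 409]
c=(0.5863,-0.0199) ztop=0.0586 size 65x63 ang89 [178 184 193] px [240 189  25  25 475]
c=(0.5275,-0.3433) ztop=0.0334 size 131x120 ang83 [166  88  48] px [345 201  52  50 517]
c=(0.4872,0.3318) ztop=0.0901 size 37x37 ang4 [ 75 169 217] px [ 101  211   40   44 1218]
c=(0.5298,0.1799) ztop=0.0579 size 19x20 ang38 [40 40 42] px [173 216  12  13 117]
c=(0.4402,0.1198) ztop=0.0574 size 60x58 ang2 [220 225 228] px [187 243  23  24 435]
c=(0.4436,-0.1260) ztop=0.0577 size 59x60 ang26 [220 224 227] px [280 243  24  24 434]
c=(0.4284,0.0030) ztop=0.0583 size 19x18 ang1 [49 49 51] px [237 255  12  12 110]
scene plate z -0.0017229123026371584 0.0018004709958781087
c=(0.4942,0.3333) ztop=0.0872 size 39x37 ang71 [ 23  93 144] px [ 325  139   44   41 1134]
c=(0.4462,0.1211) ztop=0.0543 size 59x61 ang63 [114 120 126] px [260 156  23  24 430]
c=(0.4345,0.0044) ztop=0.0553 size 19x23 ang26 [29 29 31] px [223 169  13  19 179]
c=(0.5359,0.1803) ztop=0.0548 size 22x21 ang81 [29 31 32] px [301 173  12  20 186]
c=(0.4489,-0.1251) ztop=0.0547 size 61x61 ang55 [117 124 130] px [170 181  26  26 517]
c=(0.5911,-0.0178) ztop=0.0549 size 62x67 ang66 [ 93  98 103] px [234 203  28  29 650]
c=(0.5314,-0.3426) ztop=0.0302 size 130x125 ang83 [103  48  20] px [  68  223   68   59 1075]
c=(0.6682,-0.1602) ztop=0.0550 size 60x61 ang69 [133 140 146] px [187 245  30  32 737]
c=(0.7542,0.0357) ztop=0.0347 size 27x87 ang61 [ 57  74 115] px [295 245  18  38 582]
```

```bash
cat >> h.py <<'E'
def q(psi):
    f=(psi+np.pi/2)/2; return [0,np.cos(f),np.sin(f),0]
def find():
    """matched blobs of the two views, averaged: list of (x,y,ztop,size,dxy)"""
    A=blobs(get_image("top"),show=False);B=blobs(get_image("scene"),show=False);o=[]
    for a in A:
        for b in B:
            if np.hypot(a[0]-b[0],a[1]-b[1])<.015:
                o.append(((a[0]+b[0])/2,(a[1]+b[1])/2,(a[2]+b[2])/2,(max(a[3:5])+max(b[3:5]))/2,max(a[6].max(),b[6].max())))
    return o
def go(x,y,z,psi):
    """above the place at travel height, then straight down"""
    p=state()["ee_pos"]
    if p[2]<.195: move_l([p[0],p[1],.2])
    move_to([x,y,.2],q(psi)); move_l([x,y,z+.03],.2); move_l([x,y,z],.06)
def fs(t=""):
    s=state();print(t,"t%.1f"%s["time"],s["ee_pos"].round(4),"F",s["ft_force"].round(1),"gap %.4f ff %.1f q6 %.2f"%(s["finger_gap"],s["finger_force"],s["joint_pos"][5]))
E
python3 - <<'E'
from h import *
x,y=.4907,.3325; psi=np.arctan2(y,x)
close(); move_to([x,y,.16],q(psi)); move_l([x,y,.102],.1); fs("above")
for z in np.arange(.099,.0855,-.0015):
    move_l([x,y,z],.03); s=state(); print(round(z,4),s["ee_pos"][2].round(4),s["ft_force"].round(1))
    if abs(s["ft_force"][2])>9: break
hold(.3)
move_l([x,y,.2],.15); fs()
im=get_image("top");cv2.imwrite("pics/t1.png",im["frame"]);im2=get_image("scene")
for i in(im,im2):
    for b in blobs(i,show=False):
        if b[2]>.07 and np.hypot(b[0]-x,b[1]-y)<.05: print(b)
for o in find(): print(np.round(o,4))
E
```

```text
above t3.5 [0.4908 0.3327 0.1025] F [ 0.4 -1.3  0.4] gap 0.0003 ff 0.0 q6 -0.06
0.099 0.0995 [-0.6  0.6 -0.2]
0.0975 0.0975 [-0.5  0.1 -0.1]
0.096 0.0964 [-1.4 -0.6  3.5]
0.0945 0.094 [ 0.6  0.4 -0. ]
0.093 0.0925 [-0.6 -0.2  0.6]
0.0915 0.0913 [-0.1  0.2  0.1]
0.09 0.0898 [-0.1  0.1 -0.3]
0.0885 0.0893 [-1.9  0.1  3.5]
0.087 0.0892 [-2.5 -1.9 10.1]
 t7.0 [0.4904 0.3323 0.1984] F [-0.3  0.1 -0.1] gap 0.0004 ff 0.0 q6 -0.06
(0.4924197998046875, 0.3258363037109375, np.float64(0.08159948731863374), 37.52490997314453, 21.98541259765625, 41.279876708984375, array([ 46, 111, 164]))
(0.49508428955078126, 0.3304234924316406, np.float64(0.19960212423741316), 18.060657501220703, 21.489852905273438, 33.86890411376953, array([42, 46, 63]))
(0.4919099731445313, 0.3337784423828125, np.float64(0.07886776532308527), 36.08740234375, 40.248939514160156, 60.94692611694336, array([ 20,  73, 115]))
[7.51000e-01 3.50000e-02 3.59000e-02 8.58162e+01 1.54000e+02]
[ 6.65500e-01 -1.60300e-01  5.62000e-02  6.05791e+01  2.26000e+02]
[ 5.88800e-01 -1.87000e-02  5.66000e-02  6.53991e+01  1.97000e+02]
[ 5.297000e-01 -3.430000e-01  3.160000e-02  1.304934e+02  1.690000e+02]
[4.96000e-01 3.28400e-01 1.40400e-01 3.19506e+01 1.64000e+02]
[4.92700e-01 3.29300e-01 8.00000e-02 3.86187e+01 1.64000e+02]
[ 0.5332  0.1797  0.0569 21.4821 44.    ]
[4.43000e-01 1.20600e-01 5.59000e-02 5.99301e+01 2.31000e+02]
[ 4.45900e-01 -1.25000e-01  5.61000e-02  6.12692e+01  2.29000e+02]
[4.32900e-01 3.10000e-03 5.68000e-02 2.12809e+01 5.20000e+01]
```

The stop is latched: the head top is down to about 0.080, with 10 N at bottom. Next is the first cup.

```bash
cat >> h.py <<'E'
def listing(kind):
    o=find()
    if kind=="cup": return [b for b in o if 50<b[3]<63.5 and b[2]<.065]
    if kind=="nest": return [b for b in o if 63.5<=b[3]<72 and b[2]<.065]
    return [b for b in o if b[3]<30 and b[4]<90 and .04<b[2]<.065]
def nearest(kind,x,y):
    L=listing(kind); print(kind,[tuple(np.round(b[:4],4)) for b in L])
    return min(L,key=lambda b:np.hypot(b[0]-x,b[1]-y))
E
python3 - <<'E'
from h import *
gripper_open()
b=nearest("cup",.443,.1206); x,y=b[:2]; psi=np.arctan2(y,x)
go(x,y,b[2]-.010,psi); close(); fs("grip")
move_l([x,y,.2],.15); hold(.2); fs("up")
im=get_image("scene");cv2.imwrite("pics/s2.png",im["frame"]);blobs(im,zmax=.185)
im=get_image("top");blobs(im,zmax=.185)
E
```

```text
cup [(np.float64(0.6653), np.float64(-0.1603), np.float64(0.0563), np.float64(61.0027)), (np.float64(0.4429), np.float64(0.1205), np.float64(0.056), np.float64(61.2009)), (np.float64(0.4458), np.float64(-0.125), np.float64(0.056), np.float64(60.1134))]
grip t11.5 [0.443  0.1205 0.0462] F [-0.3 -0.   2.1] gap 0.0611 ff 30.0 q6 -0.07
up t12.8 [0.4426 0.1205 0.199 ] F [-0.4  0.4 -1.4] gap 0.0607 ff 30.0 q6 -0.07
c=(0.4265,0.1334) ztop=0.1847 size 25x8 ang56 [112 119 125] px [269 114  11   4  25]
c=(0.4563,0.1081) ztop=0.1844 size 42x15 ang38 [88 93 98] px [264 121  19  14 158]
c=(0.4931,0.3331) ztop=0.0789 size 36x39 ang62 [ 23  97 149] px [ 325  141   44   39 1097]
c=(0.4351,0.0041) ztop=0.0546 size 22x21 ang7 [27 28 29] px [223 169  13  20 180]
c=(0.5360,0.1799) ztop=0.0554 size 22x25 ang19 [28 29 31] px [301 173  12  20 186]
c=(0.4488,-0.1245) ztop=0.0546 size 63x61 ang23 [120 127 133] px [170 181  26  26 516]
c=(0.5916,-0.0186) ztop=0.0556 size 63x68 ang63 [ 95 100 106] px [234 203  28  30 648]
c=(0.5316,-0.3429) ztop=0.0300 size 130x124 ang83 [106  49  21] px [  68  223   68   59 1093]
c=(0.6688,-0.1602) ztop=0.0552 size 60x61 ang71 [136 143 149] px [187 245  30  32 737]
c=(0.7534,0.0361) ztop=0.0349 size 26x88 ang61 [ 59  76 118] px [295 245  18  38 576]
c=(0.7479,0.0344) ztop=0.0367 size 27x86 ang61 [ 89 108 150] px [221 131  25  32 368]
c=(0.6626,-0.1604) ztop=0.0575 size 60x59 ang88 [213 218 223] px [293 163  23  23 409]
c=(0.5867,-0.0201) ztop=0.0576 size 64x64 ang1 [176 182 191] px [240 189  25  25 473]
c=(0.5273,-0.3435) ztop=0.0335 size 130x120 ang83 [164  87  47] px [344 201  53  50 515]
c=(0.4880,0.3329) ztop=0.0825 size 37x35 ang1 [ 81 174 233] px [101 211  30  44 757]
c=(0.4434,-0.1254) ztop=0.0572 size 59x60 ang45 [218 222 226] px [280 243  24  24 433]
c=(0.4305,0.0025) ztop=0.0597 size 19x20 ang66 [47 47 50] px [237 255  12  12 109]
```

View pics/s2.png

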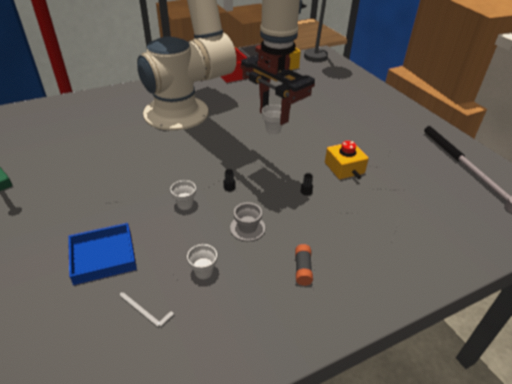

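The picture shows the cup held upright in the gripper at (273,118), with the rest undisturbed. Next: place it, then the other cups in a loop with a check each time.

```bash
cat >> h.py <<'E'
def place_cup(nx,ny,z,psi):
    go(nx,ny,z+.04,psi)
    for zz in np.arange(z+.035,z-1e-6,-.005):
        move_l([nx,ny,zz],.06); f=state()["ft_force"]
        if f[2]>6: print("contact",zz,f.round(1)); break
    fs("placed"); gripper_open(); move_l([nx,ny,.2],.15)
E
python3 - <<'E'
from h import *
nx,ny=.5890,-.0192; psi=np.arctan2(ny,nx)
place_cup(nx,ny,.0695,psi)
gx,gy=.445,-.125   # stand aside over the next cup for a clear view
move_to([.40,.33,.25],q(.7))
for n in("top","scene"):
    im=get_image(n);cv2.imwrite(f"pics/{n}3.png",im["frame"]);blobs(im)
E
```

```text
placed t16.9 [ 0.5887 -0.0192  0.069 ] F [-0.3  0.6 -1.8] gap 0.0608 ff 30.0 q6 -0.06
c=(0.7489,0.0352) ztop=0.0368 size 27x86 ang63 [ 93 113 155] px [221 131  25  32 365]
c=(0.6631,-0.1613) ztop=0.0566 size 59x60 ang23 [219 223 227] px [293 163  23  23 410]
c=(0.5862,-0.0198) ztop=0.0795 size 59x58 ang1 [221 226 231] px [240 188  25  26 497]
c=(0.5272,-0.3432) ztop=0.0341 size 130x120 ang83 [170  90  49] px [344 201  53  50 514]
c=(0.4881,0.3319) ztop=0.0823 size 37x37 ang89 [ 47 115 172] px [ 101  211   39   44 1214]
c=(0.5319,0.1799) ztop=0.0586 size 19x19 ang2 [42 42 44] px [173 216  12  13 117]
c=(0.4436,-0.1257) ztop=0.0577 size 59x60 ang45 [223 227 230] px [280 243  24  24 434]
c=(0.4298,0.0017) ztop=0.0576 size 20x22 ang18 [51 51 53] px [237 255  12  12 109]
c=(0.4933,0.3334) ztop=0.0794 size 39x38 ang11 [ 20  73 114] px [ 325  141   44   39 1093]
c=(0.4339,0.0050) ztop=0.0552 size 20x23 ang23 [29 30 31] px [223 169  13  20 182]
c=(0.5357,0.1805) ztop=0.0548 size 20x22 ang59 [29 30 32] px [301 173  12  20 184]
c=(0.4487,-0.1243) ztop=0.0547 size 60x61 ang62 [117 124 129] px [170 181  26  27 519]
c=(0.5910,-0.0180) ztop=0.0766 size 60x63 ang87 [108 114 119] px [234 196  28  36 816]
c=(0.5321,-0.3425) ztop=0.0300 size 130x124 ang83 [103  48  20] px [  68  223   68   59 1097]
c=(0.6676,-0.1592) ztop=0.0552 size 60x62 ang57 [133 140 146] px [187 245  30  32 728]
c=(0.7545,0.0356) ztop=0.0349 size 28x86 ang59 [ 57  74 115] px [295 245  18  38 579]
```

The first cup is seated, with its rim at 0.078. Next are the other two.

Run:
```python
from h import *
nx,ny=.5887,-.0190; pn=np.arctan2(ny,nx)
for i,(gx,gy) in enumerate([(.446,-.125),(.6654,-.1603)]):
    b=nearest("cup",gx,gy); x,y=b[:2]
    if np.hypot(x-gx,y-gy)>.008: print("moved!",b); 
    go(x,y,.046,np.arctan2(y,x)); close(); fs("grip")
    if not .055<state()["finger_gap"]<.066: print("bad grip"); break
    move_l([x,y,.2],.15); fs("up")
    place_cup(nx,ny,.0695+.022*(i+1),pn)
    move_to([.40,.33,.25],q(.7))
    for n in("top","scene"):
        for c in blobs(get_image(n),show=False): print(n,np.round(c[:5],4))
```

```text
cup [(np.float64(0.6655), np.float64(-0.1606), np.float64(0.0561), np.float64(60.9401)), (np.float64(0.446), np.float64(-0.1251), np.float64(0.0564), np.float64(60.2983))]
grip t23.8 [ 0.446  -0.1251  0.0462] F [-0.2  1.3  1.3] gap 0.0597 ff 30.0 q6 -0.07
up t25.0 [ 0.4456 -0.1249  0.1987] F [ 0.3 -0.3 -1.1] gap 0.0601 ff 30.0 q6 -0.07
placed t28.8 [ 0.5884 -0.019   0.0909] F [-0.4 -0.2 -0.4] gap 0.0601 ff 30.0 q6 -0.06
top [7.48100e-01 3.51000e-02 3.73000e-02 2.97150e+01 8.61751e+01]
top [ 6.63100e-01 -1.60500e-01  5.76000e-02  5.97647e+01  5.94303e+01]
top [ 5.85900e-01 -1.97000e-02  1.00300e-01  6.15186e+01  5.72739e+01]
top [ 5.272000e-01 -3.438000e-01  3.340000e-02  1.305944e+02  1.202128e+02]
top [ 0.4879  0.3323  0.0819 36.9377 36.4157]
top [ 0.5289  0.1786  0.0591 19.3148 20.3945]
top [4.28400e-01 3.00000e-03 5.86000e-02 1.85926e+01 1.83111e+01]
scene [ 0.4932  0.3326  0.0789 38.9984 38.225 ]
scene [4.35200e-01 4.20000e-03 5.53000e-02 2.04343e+01 2.13434e+01]
scene [ 0.5358  0.1804  0.0547 20.4582 20.8573]
scene [ 5.91500e-01 -1.86000e-02  9.82000e-02  6.02989e+01  6.16781e+0
[... 548 characters left out ...]
 30.0 q6 -0.06
top [7.47700e-01 3.45000e-02 3.76000e-02 2.54777e+01 8.63203e+01]
top [ 5.86000e-01 -2.01000e-02  1.22900e-01  5.94580e+01  5.94742e+01]
top [ 5.274000e-01 -3.439000e-01  3.330000e-02  1.307344e+02  1.204157e+02]
top [ 0.4868  0.3316  0.082  34.4123 37.4565]
top [ 0.5293  0.1791  0.0583 20.3888 19.0004]
top [4.29700e-01 1.70000e-03 5.68000e-02 2.09397e+01 2.09601e+01]
scene [ 0.4932  0.3335  0.0792 37.8523 36.1366]
scene [ 5.90900e-01 -1.87000e-02  1.19700e-01  5.93960e+01  6.26487e+01]
scene [ 0.5353  0.1807  0.055  20.4721 23.6597]
scene [ 5.323000e-01 -3.427000e-01  3.000000e-02  1.299726e+02  1.228014e+02]
scene [7.53800e-01 3.51000e-02 3.46000e-02 2.80046e+01 8.54870e+01]
```

All three cups are stacked, with the rim at 0.122. Next are the adapters. Adapter 2 merges with the tall stack in the scene view, so I'll use the top view plus half the inter-view offset for it.

Run:
```python
from h import *
tx,ty,yaw=.5297,-.3430,-.11
for (gx,gy),o in [((.4325,.0032),-.03),((.5323,.1799),.03)]:
    L=[b for b in blobs(get_image("top"),show=False) if .04<b[2]<.07 and max(b[3:5])<30]
    b=min(L,key=lambda b:np.hypot(b[0]-gx,b[1]-gy)); x,y=b[0]+.003,b[1]+.0008; print(x,y,len(L))
    go(x,y,.040,np.arctan2(y,x)); close(); fs("grip")
    if not .017<state()["finger_gap"]<.026: print("bad grip"); break
    move_l([x,y,.2],.15)
    px,py=tx-o*np.sin(yaw),ty+o*np.cos(yaw)
    go(px,py,.0465,yaw); fs("placed"); gripper_open(); move_l([px,py,.2],.15)
    move_to([.40,.33,.25],q(.7))
for n in("top","scene"):
    im=get_image(n);cv2.imwrite(f"pics/{n}4.png",im["frame"])
    for c in blobs(im,show=False): print(n,np.round(c[:5],4))
```

```text
0.43148486328125 0.0024549644470214845 2
grip t47.4 [0.4314 0.0025 0.04  ] F [ 0.2  0.4 -0.2] gap 0.0206 ff 30.0 q6 -0.08
placed t51.5 [ 0.5262 -0.3727  0.0459] F [ 0.8  0.  -1.9] gap 0.0204 ff 30.0 q6 -0.56
0.5323623657226563 0.1795978057861328 2
grip t59.7 [0.5324 0.1796 0.04  ] F [-0.7 -0.2 -0.4] gap 0.0203 ff 30.0 q6 -0.06
placed t64.1 [ 0.5329 -0.3131  0.0462] F [ 0.6 -0.6 -3.5] gap 0.0201 ff 30.0 q6 -0.48
top [7.4750e-01 3.4700e-02 3.6600e-02 2.5947e+01 8.5048e+01]
top [ 5.86200e-01 -2.06000e-02  1.23200e-01  6.08843e+01  5.86589e+01]
top [ 0.5602 -0.3877  0.0608 20.2698 22.1639]
top [ 0.4871  0.3314  0.0823 39.0337 35.8598]
top [ 0.5324 -0.3123  0.0635 19.0013 22.1637]
scene [ 0.4931  0.333   0.079  36.8553 38.8763]
scene [ 5.91000e-01 -1.90000e-02  1.20300e-01  6.15148e+01  6.00397e+01]
scene [ 5.509000e-01 -3.501000e-01  5.970000e-02  2.367760e+01  1.036914e+02]
scene [7.53700e-01 3.60000e-02 3.48000e-02 2.63485e+01 8.70350e+01]
```

View pics/top4.png

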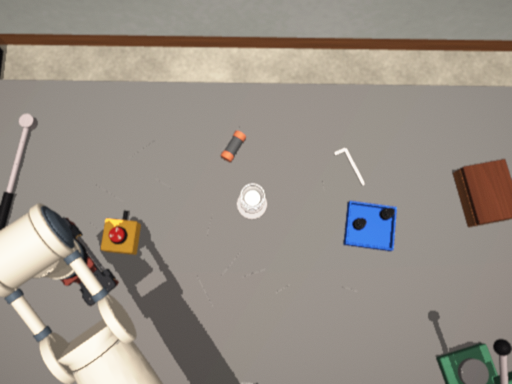

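View pics/scene4.png

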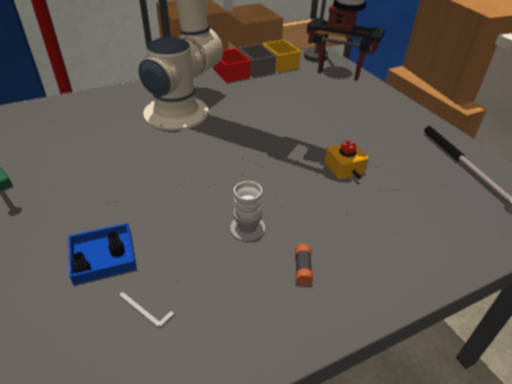

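The stack stands upright in the nest at (252,200), and both adapters are standing in the tray. Adapter 1 was knocked to the tray's corner at (386,214) but is still well inside. The stop is still latched. Next is the twist.

Run:
```python
from h import *
x,y=.4903,.3324; p0=np.arctan2(y,x)+.3; z=.071
go(x,y,z,p0); close(); fs("grip")
a=0
while a<.72:
    a+=.06; 
    move_l([x,y,z],.05,q(p0-a)); s=state(); f=s["ft_force"]
    print("a%.2f z%.4f"%(a,z),s["ee_pos"].round(4),f.round(1),"Mz %.2f"%s["moment"][2])
    if f[2]>1.5: z+=.0015 if f[2]>6 else .0008
hold(.2); fs("end")
im=get_image("scene");cv2.imwrite("pics/s5.png",im["frame"][90:220,270:440])
```

```text
grip t71.5 [0.4905 0.3326 0.0711] F [ 2.1  1.3 -0.2] gap 0.0394 ff 30.0 q6 -0.36
a0.06 z0.0710 [0.4904 0.3326 0.0711] [ 1.6  1.1 -0.1] Mz 0.05
a0.12 z0.0710 [0.4903 0.3325 0.0711] [0.1 1.4 0.1] Mz 0.05
a0.18 z0.0710 [0.4903 0.3324 0.0712] [-0.3  1.3  1.1] Mz 0.05
a0.24 z0.0710 [0.4902 0.3324 0.0714] [-1.2  0.4  2.5] Mz 0.11
a0.30 z0.0718 [0.4901 0.3323 0.0719] [-1.4 -0.7  3.7] Mz 0.11
a0.36 z0.0726 [0.4901 0.3323 0.0725] [-2.5 -0.6  2.9] Mz 0.07
a0.42 z0.0734 [0.49   0.3322 0.0732] [-3.5 -1.   2.7] Mz 0.06
a0.48 z0.0742 [0.4899 0.3322 0.0739] [-3.6 -1.6  4. ] Mz 0.04
a0.54 z0.0750 [0.4898 0.3322 0.0746] [-4.7 -2.   2.3] Mz 0.07
a0.60 z0.0758 [0.4898 0.3321 0.0753] [-4.8 -1.7  3.6] Mz 0.10
a0.66 z0.0766 [0.4896 0.3321 0.076 ] [-6.5 -1.9  1.9] Mz 0.01
a0.72 z0.0774 [0.4895 0.3321 0.0768] [-5.1 -2.5  2.7] Mz 0.05
end t74.7 [0.4895 0.3321 0.0767] F [-5.1 -1.9  2.8] gap 0.0394 ff 30.0 q6 0.36
```

View pics/s5.png

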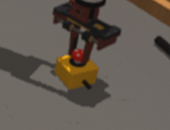

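The head has risen 5.7 mm, past the snap point, and still pushes up, so I'll release it.

Run:
```python
from h import *
gripper_open(); hold(.3); p=state()["ee_pos"]; move_l([p[0],p[1],.2],.1); move_to([.40,.33,.25],q(.7)); hold(.5); fs()
for n in("top","scene"):
    im=get_image(n);cv2.imwrite(f"pics/{n}6.png",im["frame"])
    for c in blobs(im,show=False): print(n,np.round(c[:5],4))
```

```text
t78.3 [0.4002 0.3299 0.2496] F [-0.4 -0.6 -0.1] gap 0.0883 ff 0.0 q6 -0.08
top [7.47700e-01 3.40000e-02 3.68000e-02 2.81786e+01 8.54478e+01]
top [ 5.86400e-01 -2.02000e-02  1.22700e-01  5.94455e+01  6.02743e+01]
top [ 0.56   -0.3883  0.0614 21.5899 21.0626]
top [ 0.487   0.332   0.0901 36.7577 37.559 ]
top [ 0.5313 -0.3117  0.0633 19.9931 21.2601]
scene [ 0.4942  0.3321  0.087  37.9177 36.7392]
scene [ 5.91200e-01 -1.88000e-02  1.20200e-01  6.03314e+01  6.11852e+01]
scene [ 5.500000e-01 -3.495000e-01  5.990000e-02  2.459240e+01  1.043727e+02]
scene [7.54000e-01 3.70000e-02 3.46000e-02 2.65576e+01 8.64782e+01]
```

View pics/scene6.png

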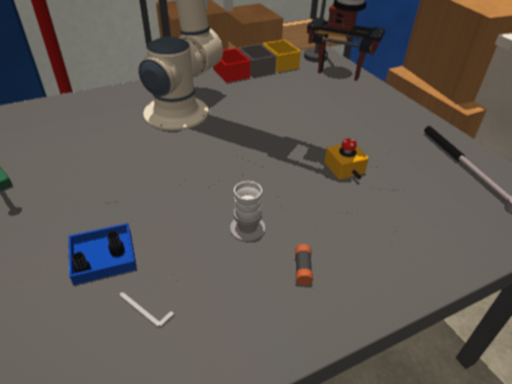

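The stop head is back up at (348,146): its top measures 0.0886, the same as at the start. The stack and both adapters are in place, so I'm handing in.

```bash
python3 -c "
from bench import *
print(job_done())"
```

```text
the job is handed in; nothing more can be done
None
```

I handed the job in at about 78 s with every step done and no verdict shown: the stop latched and was then twisted back up, the three cups found are stacked in the nest, both adapters stand in the tray (one got knocked sideways but stayed inside), and the mallet head and hex key were left undisturbed.

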